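Swap trays in the sensor slide rack

TASK

Both trays of the slide rack were left half out, and only one may stand out at a time. First push the tray that carries the brass weight fully home by the front of its lip; then hook a fingertip behind the upturned lip of the tray that carries the silver sensor capsule and draw it gently out to its stop. Do not pinch the lips, do not touch, tip or lift the sensor and the weight, and leave the other things on the bench where they are.

Things in the scene. Friction and masses are not known exactly. Their poses are not given: they have to be found in the camera images.
- rack: low twin slide rack fixed to the bench, 157 mm deep along its x (65 mm before to 92 mm behind its origin), 140 mm wide, rails 20 mm high, a 34 mm high cross bar at the back; two blue trays lie in it side by side. Origin on the bench top (z = 0); its x axis points along the rails to the rear (away from the open front), y to the left, z up.
- tray_left (a joint): how far the left tray (rack y = +31 mm) is drawn out along the rack's -x direction, in m: 0 = fully home against its rear stop, 0.08 = fully out against its front stop; it starts roughly half out. Tray 52 mm wide, sliding friction about 1.5 N plus light damping, stays where it is left.
- tray_right (a joint): the same for the right tray (rack y = -31 mm)
- lip_left (a point): middle of the top edge of the upturned lip (50 mm wide) at the left tray's front end, 36 mm above the bench; moves with the tray. Front face (yellow, top 2 mm lower, foot 9 mm above the bench) 4 mm before this point (-x), rear face (steel) 3 mm behind it. Behind: open finger well 64 mm long, 46 wide, floor 14 mm above the bench, side walls 20 mm above the bench.
- pocket_left (a point): centre of the floor of the left tray's pocket, 92 mm behind the lip, 14 mm above the bench; the pocket is 42 mm by 46 mm inside, its walls 9 mm high; moves with the tray
- lip_right (a point): middle of the top edge of the upturned lip (50 mm wide) at the right tray's front end, 36 mm above the bench; moves with the tray. Front face (yellow, top 2 mm lower, foot 9 mm above the bench) 4 mm before this point (-x), rear face (steel) 3 mm behind it. Behind: open finger well 64 mm long, 46 wide, floor 14 mm above the bench, side walls 20 mm above the bench.
- pocket_right (a point): centre of the floor of the right tray's pocket, 92 mm behind the lip, 14 mm above the bench; the pocket is 42 mm by 46 mm inside, its walls 9 mm high; moves with the tray
- sensor: turned silvery aluminium sensor capsule, 26 mm across and 56 mm tall, standing loose in the pocket of one tray (left or right, varies); origin at the centre of its underside, z up
- weight: brass check weight with a knob, 26 mm across and 34 mm tall, standing loose in the pocket of the other tray; origin at the centre of its underside, z up
- dropper_bottle: white plastic dropper bottle with a blue cap, 46 mm across, 89 mm tall, loose on the bench; bystander; origin at the centre of its underside
- tape_roll: black roll of tape, 57 mm across, 19 mm high, loose on the bench; bystander; origin at the centre of its underside
- eraser: pale eraser, 29 x 58 x 16 mm, loose on the bench; bystander; origin at the centre of its underside
There are look-alikes about, which are no part of the job. Leave any brown, green or pink look-alike of the sensor alone.

How it is judged:
On the way, in this order (a step that is already met when the one before it is completed fails the run):
1. the weight's tray is fully home (within 6 mm) (((y of sensor in the frame of rack above 0 m and value of joint tray_right below 0.006 m) or (y of sensor in the frame of rack below 0 m and value of joint tray_left below 0.006 m))), for 0.2 s.
2. the sensor's tray is drawn fully out (within 8 mm of its stop) (((y of sensor in the frame of rack above 0 m and value of joint tray_left above 0.072 m) or (y of sensor in the frame of rack below 0 m and value of joint tray_right above 0.072 m))), for 0.2 s.
At the end, for the whole second after the job is handed in: The sensor's tray stands drawn out to within 8 mm of its front stop and the weight's tray home to within 6 mm of its rear stop; the sensor and the weight stand upright (within 0.15 rad) and at rest, each within 20 mm of the middle of its own pocket (((y of sensor in the frame of rack above 0 m and value of joint tray_left above 0.072 m and value of joint tray_right below 0.006 m and horizontal distance between sensor and pocket_left below 0.02 m and horizontal distance between weight and pocket_right below 0.02 m) or (y of sensor in the frame of rack below 0 m and value of joint tray_right above 0.072 m and value of joint tray_left below 0.006 m and horizontal distance between sensor and pocket_right below 0.02 m and horizontal distance between weight and pocket_left below 0.02 m)) and angle between each of sensor, weight's own z axis and vertical below 0.15 rad and linear speed of each of sensor, weight below 0.02 m/s); the robot touches nothing.
It fails at once if the robot touches the sensor or the weight (contact force between any of the fingers, the arm and sensor above 0.5 N or contact force between any of the fingers, the arm and weight above 0.5 N).
It fails at once if the sensor or the weight is tipped over (angle between any of sensor, weight's own z axis and vertical above 0.5 rad).
It fails at once if the sensor or the weight is lifted out of its tray (z of any of sensor, weight in the frame of rack above 0.026 m).
It fails at once if the dropper bottle, the tape roll or the eraser is shifted by more than 15 mm (distance of any of dropper_bottle, tape_roll, eraser from where it was at the start of the episode above 0.015 m).
It fails at once if a lip is pinched (its front and back plates both pressed with more than 1.5 N at once) ((contact force between the fingers and tray_left_c8 above 1.5 N and contact force between the fingers and tray_left_c9 above 1.5 N) or (contact force between the fingers and tray_right_c8 above 1.5 N and contact force between the fingers and tray_right_c9 above 1.5 N)).
It also fails if it takes over 42 s, if anything falls off the work surface, if the arm or the gripper's body presses on something with over 40 N, if the wrist force passes 120 N, or if a joint passes its speed limit or range.

ROBOT

A 6-joint arm with a two-finger parallel gripper is mounted at the origin on a cart in front of the work surface, level with it; the furniture and walls round the work are solid. World frame = base frame: x ahead of the robot, y to its left, z up, the work surface at z = 0. Lengths are in m, angles in rad, forces in N, time in s.
With the tool pointing down it reaches from about 0.35 to 0.85 m from the base axis. Payload 8.1 kg.
Tool frame: the origin (TCP) lies at the very end of the fingers, on their centre line; the grasp point (between the pads) lies robot.grip_point_offset behind it (robot.grip_point_offset is the distance from the TCP to the grasp point, in m); z points along the fingers, y is the line along which they close (so a half turn about z gives the same grasp; the last joint's range is limited). The gripper opens to 93 mm and grips with 3 to 60 N. Pads are 15 mm wide; open, the fingers measure 128 mm over their backs; the gripper's body (75 mm by 188 mm) begins 65 mm behind the grasp point.
Start: joints at [1.083, 0.13, 1.488, -0, 1.523, -0.085], TCP at [0.235, 0.552, 0.219] pointing down, gripper open.
Joint ranges: [-2.96, 2.96], [-0.89, 2.26], [0.02, 2.5], [-1.34, 4.48], [0, 2.73], [-2.66, 2.66]. Speed limits (rad/s): [2.39, 2.39, 2.79, 3.14, 3.14, 3.14].

INTERFACE

Orientations are given as a rotation vector (axis times angle).
In Python, from plant import robot, eyes gives the robot as it stands. The module is installed in compiled form; this text tells all that it offers.
- The arm moves only by the tool apply_moves, never from a script. Its argument "steps" is one flat list of numbers, 7 for each row, row after row: the shift along the tool's x, y, z in units of 30 mm (1.0 is 30 mm), then the turn, a rotation vector about the tool's x, y, z in units of 6 degrees (1.0 is 6 degrees), then the opening in per cent of the stroke, from 0 (shut) to 100 (fully open). In form: [dx, dy, dz, ax, ay, az, fingers, dx, dy, dz, ax, ay, az, fingers, ...]. A call has 1 to 12 rows; each row shifts and turns the commanded pose from where the row before left it, along the tool's axes as they then stand; what a row does not reach is not made up. A row lasts 1/12 s, in which the tool goes at most 41.7 mm and 7.16 degrees, less where a joint would pass 70% of its speed; a pose out of reach is approached as far as the arm can. A call is refused whole if a number of a shift passes 1 or a number of a turn 1, either way. A call with a gripper value outside its range is refused whole. The fingers move at their own pace and stop on an object; "grip_force" is the grip in N (left out, the last holds). Time passes only in rows, so rows that do not move let the fingers close. It gives the time, the measured TCP pose, the force, the opening and the grip force at its end, in the units of the state.
- robot.read_state(): the state, without advancing time (a new reading comes with each control period).
- eyes.read_camera(name): name is "scene" or "side" or "wrist"; returns the picture (400x640x3 uint8, red, green, blue); there is no depth.
- eyes.calibration(name): a dict with "K" (3x3 intrinsics, pixels), "R" (3x3) and "t" (3): a world point X has camera coordinates R X + t. Camera axes: x right, y down, z forward; pixel columns grow to the right and rows downward; lengths in m; the calibration is good to about 2 mm. The wrist camera is an equidistant fisheye: a pixel r from the principal point sees the ray r / f radians off the axis. A picture is of the moment at which its call begins: read the wrist's pose just before it. calibration takes no time and is no camera call; for the wrist camera it gives the pose at the moment of the call.
- robot.close_job(): hands the job in; it is judged then, once.
Trained networks look in the newest picture that a camera, given by its name, has taken for a name from the list of things; names that differ only in an ending like _2 or _b are one class to them, and where a whole thing is asked for, a point or a joint stands for the part that bears it (a point fixed in the world has none). Each returns a list of dicts, best first, with "conf" (0 to 1); they miss things now and then, are a little off and sometimes report something else, mostly with a low value. They report only what shows in the picture. A call takes as long as a camera call. They do not tell look-alikes from the thing itself.
- eyes.search_frame(camera, thing): "rect" ([left, top, width, height] in pixels, round what is visible of it).
- eyes.place_of(camera, thing): "xy" ([column, row] in pixels: a listed point, or the origin of a listed thing).
The state is a dict: "t": time; "q": joint angles; "dq": joint speeds; "joint_torque": joint torques, N m; "tool_pos": TCP position; "orientation": TCP orientation; "force": force on the tool from outside, world axes, zero at the start; "wrist_torque": the same for the moment, N m; "opening": finger opening in m; "gripper_force": force on a finger pad.
Only numpy, scipy, OpenCV 4.12 (cv2) and the standard library are available. Lean on these libraries where they do the work, as an engineer would, in place of code of your own. Each camera call takes 0.05 s, during which the arm holds its last target. There are 200 camera calls.

## Working session

There is one attempt and no reset: what is moved stays moved. The work goes in short steps, Python scripts to look and compute and a tool call to move; the robot and the scene stay as the last step left them, time stands still between calls to the robot, and variables do not carry over. Pictures are saved under pics/ and viewed, at most 10 in all, crops included, and the job is handed in when it is done.

Besides the shell and the picture viewer there is one more tool, called after "Request:" as name(argument=value, ...) on one line, values as JSON. apply_moves: Moves the arm, as the interface text tells. Its arguments: {"type":"object","properties":{"steps":{"type":"array"},"grip_force":{"type":"number"}},"required":["steps"]}

```bash
mkdir -p pics; cat > h.py <<'E'
import numpy as np, cv2
from plant import robot, eyes
def ray(cam,uv):
    c=eyes.calibration(cam);K,R,t=map(np.array,(c["K"],c["R"],c["t"]))
    d=np.linalg.inv(K)@[uv[0],uv[1],1]
    return -R.T@t, R.T@d
def onz(cam,uv,z):
    o,d=ray(cam,uv); return o+d*(z-o[2])/d[2]
def proj(cam,X):
    c=eyes.calibration(cam);K,R,t=map(np.array,(c["K"],c["R"],c["t"]))
    p=K@(R@np.array(X)+t); return p[:2]/p[2]
E
python3 - <<'E'
from h import *
Z=dict(rack=0,lip_left=.036,lip_right=.036,pocket_left=.014,pocket_right=.014,sensor=.014,weight=.014,dropper_bottle=0,tape_roll=0,eraser=0)
ims=[]
for cam in("scene","side"):
    im=eyes.read_camera(cam); cv2.imwrite(f"pics/{cam}0.png",im[:,:,::-1])
    for n,z in Z.items():
        for r in eyes.place_of(cam,n)[:3]:
            print(cam,n,round(r["conf"],2),np.round(r["xy"]),onz(cam,r["xy"],z).round(4)[:2])
s=robot.read_state();print(s["t"],s["tool_pos"],s["orientation"],s["opening"],robot.grip_point_offset)
E
```

```text
scene rack 0.84 [335. 189.] [0.6426 0.0043]
scene rack 0.67 [318. 183.] [0.616  0.0449]
scene lip_left 0.64 [287. 196.] [0.5086 0.0087]
scene lip_right 0.83 [308. 208.] [ 0.5371 -0.053 ]
scene pocket_left 0.65 [321. 182.] [0.6157 0.0308]
scene pocket_right 0.96 [332. 191.] [ 0.6252 -0.0117]
scene sensor 0.59 [293. 253.] [ 0.4533 -0.1395]
scene sensor 0.56 [262. 205.] [0.4485 0.028 ]
scene sensor 0.45 [333. 196.] [ 0.6203 -0.0273]
scene weight 0.46 [320. 181.] [0.6161 0.0349]
scene weight 0.37 [289. 196.] [0.5204 0.0262]
scene dropper_bottle 0.69 [316. 284.] [ 0.4664 -0.2274]
scene tape_roll 0.65 [254. 161.] [0.4949 0.2077]
side rack 0.57 [327. 194.] [0.6379 0.0113]
side lip_left 0.82 [278. 190.] [0.5129 0.0226]
side lip_right 0.61 [295. 202.] [ 0.5237 -0.0561]
side pocket_left 0.82 [313. 189.] [0.6056 0.0261]
side pocket_right 0.91 [330. 197.] [ 0.6242 -0.0307]
side sensor 0.83 [274. 237.] [ 0.4395 -0.1391]
side sensor 0.74 [329. 197.] [ 0.6227 -0.0282]
side sensor 0.66 [248. 192.] [0.4542 0.0842]
side dropper_bottle 0.25 [329. 196.] [ 0.6371 -0.001 ]
side tape_roll 0.59 [328. 196.] [6.346e-01 3.000e-04]
side tape_roll 0.49 [243. 179.] [0.4736 0.1932]
side eraser 0.59 [331. 302.] [ 0.4617 -0.3587]
1.1 [0.23518057 0.55199761 0.21864347] [ 6.28442575e-01  3.07807601e+00 -3.25997974e-06] 0.09340044471558055 0.0188
```

```bash
python3 -c "
import cv2,numpy as np
a=[cv2.resize(cv2.imread(f'pics/{c}0.png')[130:290,200:413],(800,600),interpolation=cv2.INTER_CUBIC) for c in('scene','side')]
cv2.imwrite('pics/a.png',a[0]);cv2.imwrite('pics/b.png',a[1])"
```

```text
(no output)
```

View pics/a.png

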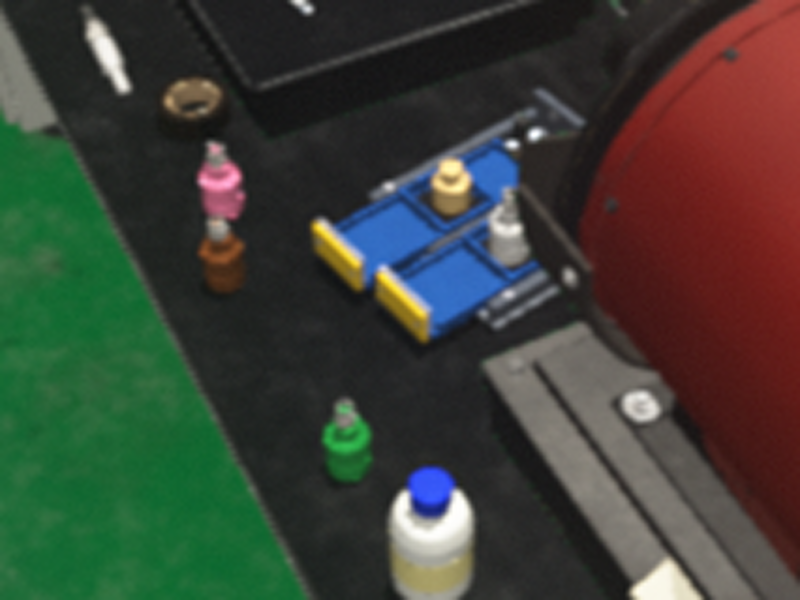

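View pics/b.png

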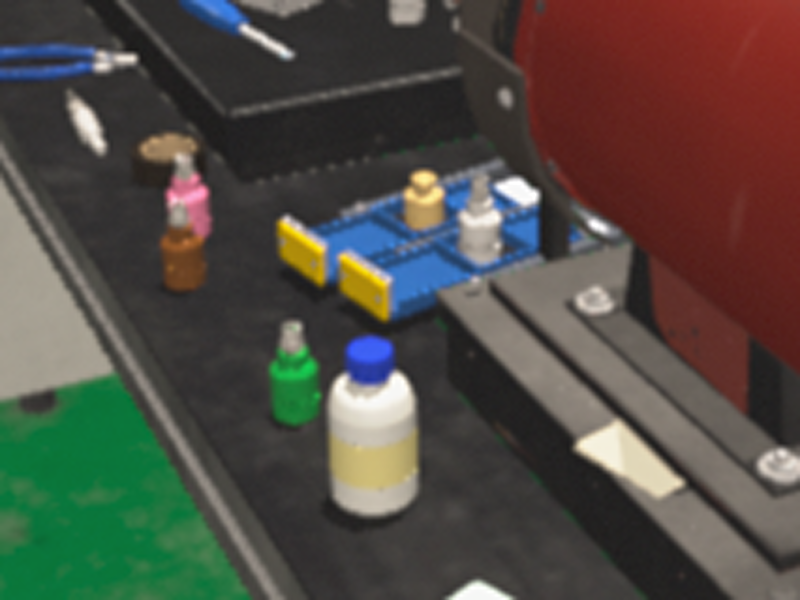

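The left tray carries the brass weight and the right one the silver sensor: weight at about (450,185) and sensor at (507,240) in the scene crop. A large red body stands near the rear right, so I'll check the full view and work out the rack geometry.

```bash
python3 - <<'E'
from h import *
P={"scene":[("L1",315,222),("L2",364,264),("R1",378,270),("R2",430,318)],"side":[("L1",279,220),("L2",326,252),("R1",340,255),("R2",390,290)]}
for c,l in P.items():
    print(c,ray(c,(320,200))[0].round(3))
    for n,u,v in l: print(n,onz(c,(200+u*.26625,130+v*.2667),.034)[:2].round(4))
w=eyes.read_camera("wrist");cv2.imwrite("pics/w0.png",w[:,:,::-1])
a=cv2.imread("pics/scene0.png");b=cv2.imread("pics/side0.png")
cv2.imwrite("pics/c.png",np.vstack([cv2.resize(np.hstack([a,b]),(800,250)),cv2.resize(w[:,:,::-1],(560,350))[:, :].copy() if 0 else cv2.copyMakeBorder(cv2.resize(w[:,:,::-1],(560,350)),0,0,0,240,0)]))
E
```

```text
scene [ 0.261 -0.63   0.739]
L1 [0.5123 0.0342]
L2 [ 0.5245 -0.016 ]
R1 [ 0.5301 -0.025 ]
R2 [ 0.5408 -0.0775]
side [ 0.169 -0.94   0.552]
L1 [0.5069 0.035 ]
L2 [ 0.5174 -0.0198]
R1 [ 0.5237 -0.0274]
R2 [ 0.5334 -0.0823]
```

View pics/c.png

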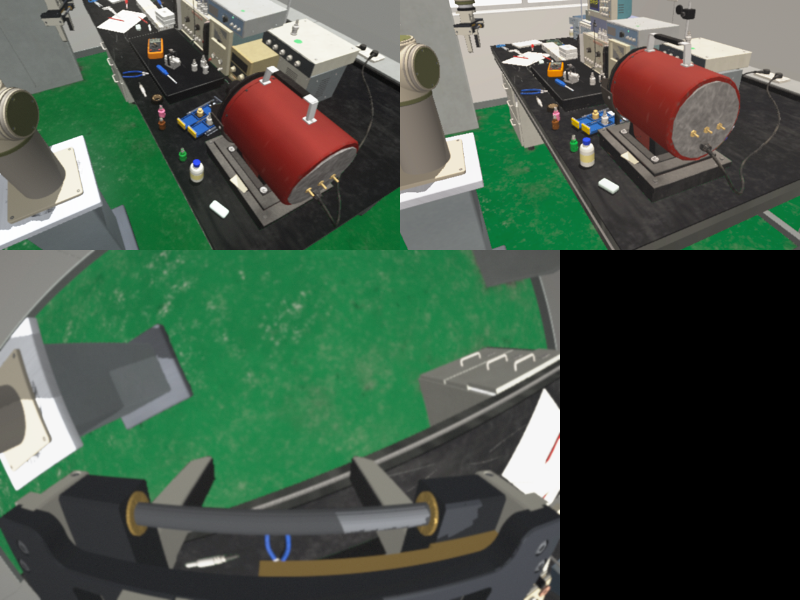

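```bash
python3 - <<'E'
from h import *
def tri(a,b):
    (o1,d1),(o2,d2)=ray("scene",(200+a[0]*.26625,130+a[1]*.2667)),ray("side",(200+b[0]*.26625,130+b[1]*.2667))
    s=np.linalg.lstsq(np.c_[d1,-d2],o2-o1,rcond=None)[0]
    p,q=o1+d1*s[0],o2+d2*s[1]; return ((p+q)/2).round(3),np.linalg.norm(p-q).round(3)
print("base corner",tri((485,365),(437,290)))
print("bolt",tri((640,405),(597,300)))
print("plate bolt",tri((570,275),(598,228)),tri((612,205),(505,97)))
c=eyes.calibration("wrist");R,t=np.array(c["R"]),np.array(c["t"]);print(R.round(2),-R.T@t)
print(c["K"])
E
```

```text
base corner (array([ 0.536, -0.151,  0.068]), np.float64(0.006))
bolt (array([ 0.591, -0.23 ,  0.087]), np.float64(0.003))
plate bolt (array([ 0.636, -0.117,  0.066]), np.float64(0.033)) (array([ 0.582, -0.172,  0.189]), np.float64(0.034))
[[ 0.39  0.92  0.  ]
 [ 0.89 -0.38  0.27]
 [ 0.25 -0.11 -0.96]] [0.16605835 0.58159984 0.38465179]
[[309.70691629   0.         322.19154937]
 [  0.         309.70691629 203.91181175]
 [  0.           0.           1.        ]]
```

Request:
apply_moves(steps=[0,0,0,0,0,0.92,0,0,0,0,0,0,0.92,0,0,0,0,0,0,0.92,0,0,0,0,0,0,0.92,0,0,0,0,0,0,0.92,0,0,0,0,0,0,0.92,0,0,0,0,0,0,0.92,0,0,0,0,0,0,0.92,0,0,0,0,0,0,0.92,0,0,0,0,0,0,0.92,0,0,0,0,0,0,0,0])

```text
t: 2.07
tool_pos: [0.2352, 0.552, 0.2186]
orientation: [1.989, 2.432, 0.0]
force: [0.1, -0.4, 0.4]
opening: 0.0241
gripper_force: 0.0
```

Request:
apply_moves(steps=[-0.95,0.18,0,0,0,0,0,-0.95,0.18,0,0,0,0,0,-0.95,0.18,0,0,0,0,0,-0.95,0.18,0,0,0,0,0,-0.95,0.18,0,0,0,0,0,-0.95,0.18,0,0,0,0,0,-0.95,0.18,0,0,0,0,0,-0.95,0.18,0,0,0,0,0,-0.95,0.18,0,0,0,0,0,-0.95,0.18,0,0,0,0,0])

```text
t: 2.9
tool_pos: [0.3463, 0.2827, 0.2188]
orientation: [1.978, 2.44, 0.001]
force: [-0.4, -0.4, 0.5]
opening: 0.0005
gripper_force: 0.0
```

Request:
apply_moves(steps=[-0.95,0.18,0,0,0,0,0,-0.95,0.18,0,0,0,0,0,-0.95,0.18,0,0,0,0,0,-0.95,0.18,0,0,0,0,0,-0.95,0.18,0,0,0,0,0,-0.95,0.18,0,0,0,0,0,-0.95,0.18,0,0,0,0,0,-0.95,0.18,0,0,0,0,0,0,0,0,0,0,0,0,0,0,0,0,0,0,0])

```text
t: 3.73
tool_pos: [0.4348, 0.0683, 0.2187]
orientation: [-1.983, -2.436, -0.0]
force: [-0.1, 0.6, 0.3]
opening: 0.0007
gripper_force: 0.0
```

```bash
cat >> h.py <<'E'
def wonz(uv,z):
    c=eyes.calibration("wrist");K,R,t=map(np.array,(c["K"],c["R"],c["t"]))
    p=np.array([uv[0]-K[0,2],uv[1]-K[1,2]]);r=np.hypot(*p);th=r/K[0,0]
    d=R.T@np.r_[p/r*np.sin(th),np.cos(th)];o=-R.T@t
    return o+d*(z-o[2])/d[2]
E
python3 - <<'E'
from h import *
s=robot.read_state();print(s["t"],s["tool_pos"],s["orientation"],s["opening"],s["force"])
w=eyes.read_camera("wrist");cv2.imwrite("pics/w1.png",cv2.resize(w[:,:,::-1],(800,500)))
for n,z in dict(lip_left=.036,lip_right=.036,pocket_left=.014,pocket_right=.014,rack=0).items():
    for r in eyes.place_of("wrist",n)[:2]: print(n,round(r["conf"],2),np.round(r["xy"]),wonz(r["xy"],z)[:2].round(4))
E
```

```text
3.7333 [0.43484911 0.0683085  0.21869107] [-1.98340650e+00 -2.43627810e+00 -2.60832239e-05] 0.0006841607873529039 [-0.12544609  0.5714049   0.26208708]
lip_left 0.83 [376. 241.] [0.5134 0.0153]
pocket_left 0.68 [438. 232.] [0.6017 0.0354]
pocket_right 0.67 [438. 275.] [ 0.6249 -0.0272]
rack 0.62 [448. 253.] [0.6344 0.0033]
rack 0.5 [386.  75.] [0.4846 0.2163]
```

View pics/w1.png

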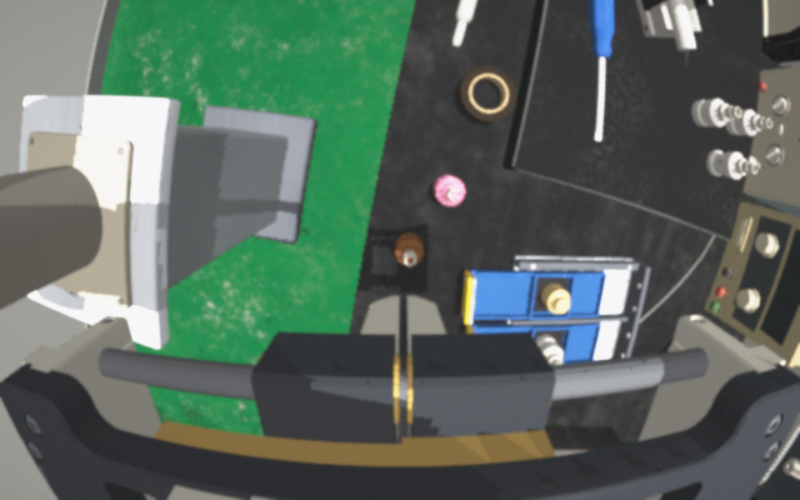

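The wrist view shows the left tray with its brass weight at (555,297), its lip near (468,297), and the sensor at (548,348). The brown look-alike is at (405,250), close to the fingers. Next I'll get exact numbers.

```bash
python3 - <<'E'
from h import *
f=lambda u,v,z:wonz((u*.8,v*.8),z)[:2].round(4)
print("lipL front top",f(465,270,.034),f(465,326,.034))
print("rail L",f(515,257,.02),f(632,260,.02)); print("bar",f(649,268,.034),f(634,357,.034))
print("mid rail",f(480,322,.02),f(625,321,.02))
g=lambda c,u,v,z:onz(c,(200+u*.26625,130+v*.2667),z)[:2].round(4)
print("brown",g("scene",222,288,0),g("side",183,286,0),f(409,258,.05)); print("green",g("scene",347,475,0),g("side",295,420,0))
print("pink",g("scene",222,215,0),g("side",188,235,0))
s=robot.read_state();import scipy.spatial.transform as T
print(T.Rotation.from_rotvec(s["orientation"]).as_matrix().round(3))
E
```

```text
lipL front top [0.5012 0.0452] [ 0.5167 -0.0127]
rail L [0.5516 0.0649] [0.6921 0.0906]
bar [0.7091 0.0889] [ 0.7392 -0.0203]
mid rail [ 0.5353 -0.0115] [0.7138 0.0184]
brown [0.4433 0.0384] [0.4404 0.0386] [0.4447 0.0503]
green [ 0.4523 -0.139 ] [ 0.4483 -0.1401]
pink [0.4696 0.1032] [0.4658 0.1058]
[[-0.205  0.979  0.   ]
 [ 0.979  0.205  0.   ]
 [ 0.     0.    -1.   ]]
```

Request:
apply_moves(steps=[-0.8,0.37,0,0,0,0,0,-0.8,0.37,0,0,0,0,0,-0.85,0.37,0,0,0,0,0,0,0,0.95,0,0,0,0,0,0,0.95,0,0,0,0,0,0,0.95,0,0,0,0,0,0,0.9,0,0,0,0,0,0,0,0,0,0,0])

```text
t: 4.7
tool_pos: [0.4779, 0.0053, 0.1003]
orientation: [-1.976, -2.432, 0.008]
force: [-1.1, 0.3, -0.8]
opening: 0.0008
gripper_force: 0.0
```

```bash
python3 - <<'E'
from h import *
s=robot.read_state();print(s["t"],s["tool_pos"],s["force"])
w=eyes.read_camera("wrist");cv2.imwrite("pics/w2.png",cv2.resize(w[:,:,::-1],(800,500)))
for n,z in dict(lip_left=.036,lip_right=.036,pocket_left=.014,pocket_right=.014,rack=0).items():
    for r in eyes.place_of("wrist",n)[:2]: print(n,round(r["conf"],2),np.round(r["xy"]),wonz(r["xy"],z)[:2].round(4))
E
```

```text
4.7 [0.4778502  0.00529135 0.10026611] [-1.06571703  0.29881591 -0.79243976]
lip_left 0.76 [371. 217.] [0.5207 0.0114]
lip_left 0.3 [464. 213.] [0.6001 0.0308]
pocket_left 0.64 [465. 211.] [0.6178 0.0273]
pocket_right 0.95 [464. 271.] [ 0.6412 -0.0341]
rack 0.94 [477. 240.] [ 0.6532 -0.0032]
```

View pics/w2.png

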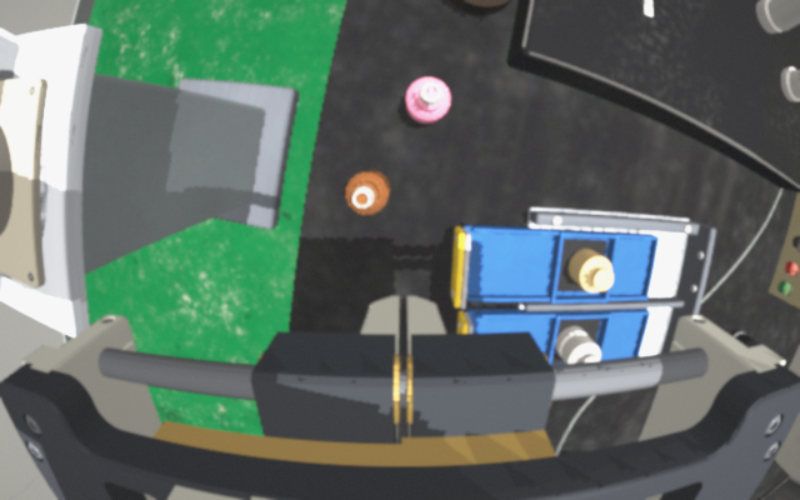

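Request:
apply_moves(steps=[0,0,0.9,0,0,0,0,0,0,0.9,0,0,0,0,0,0,0.9,0,0,0,0,0,0.25,0,0,0,0,0,0,0.25,0,0,0,0,0,0,0.25,0,0,0,0,0,0,0.15,0,0,0,0,0,0,0.15,0,0,0,0,0,0,0.15,0,0,0,0,0,0,0.15,0,0,0,0,0,0,0.15,0,0,0,0])

```text
invalid input
```

Request:
apply_moves(steps=[0,0.12,0,0,0,0,0,0,0.12,0,0,0,0,0,0,0.12,0,0,0,0,0,0,0.12,0,0,0,0,0])

```text
t: 5.33
tool_pos: [0.4969, 0.0072, 0.1066]
orientation: [1.983, 2.436, 0.001]
force: [0.4, 0.2, 0.7]
opening: 0.0
gripper_force: 0.0
```

Request:
apply_moves(steps=[0,-0.4,0,0,0,0,0,0,0,0.9,0,0,0,0,0,0,0.9,0,0,0,0,0,0,0.9,0,0,0,0,0,0,0.25,0,0,0,0,0,0,0,0,0,0,0,0,0,0,0,0,0,0])

```text
t: 5.92
tool_pos: [0.4846, 0.0047, 0.0181]
orientation: [-1.983, -2.436, 0.001]
force: [0.2, 1.1, 0.1]
opening: 0.0002
gripper_force: 0.0
```

Request:
apply_moves(steps=[0,0.2,0,0,0,0,0,0,0.15,0,0,0,0,0,0,0.15,0,0,0,0,0,0,0.15,0,0,0,0,0,0,0.15,0,0,0,0,0,0,0.15,0,0,0,0,0,0,0.15,0,0,0,0,0])

```text
t: 6.5
tool_pos: [0.5173, 0.0115, 0.0177]
orientation: [1.983, 2.437, -0.0]
force: [-2.5, -0.4, 2.4]
opening: 0.0001
gripper_force: 1.0
```

Request:
apply_moves(steps=[0,0.12,0,0,0,0,0,0,0.12,0,0,0,0,0,0,0.12,0,0,0,0,0,0,0.12,0,0,0,0,0])

```text
t: 6.83
tool_pos: [0.5311, 0.0143, 0.0175]
orientation: [-1.983, -2.437, 0.0]
force: [-1.2, -1.6, 0.6]
opening: 0.0007
gripper_force: 0.9
```

Request:
apply_moves(steps=[0,0.12,0,0,0,0,0,0,0.12,0,0,0,0,0,0,0.12,0,0,0,0,0])

```text
t: 7.08
tool_pos: [0.5343, 0.0151, 0.017]
orientation: [-1.975, -2.428, 0.02]
force: [-56.4, -13.0, 51.6]
opening: 0.0005
gripper_force: 30.8
```

```bash
python3 - <<'E'
from h import *
w=eyes.read_camera("wrist");cv2.imwrite("pics/w3.png",cv2.resize(w[130:330,320:],(800,500),interpolation=cv2.INTER_CUBIC)[:,:,::-1])
for n,z in dict(lip_left=.036,lip_right=.036,pocket_left=.014,pocket_right=.014,rack=0).items():
    for r in eyes.place_of("wrist",n)[:1]: print(n,round(r["conf"],2),np.round(r["xy"]),wonz(r["xy"],z)[:2].round(4))
E
```

```text
lip_left 0.59 [355. 268.] [0.5521 0.0176]
pocket_left 0.95 [488. 246.] [0.6409 0.0371]
rack 0.64 [458. 279.] [0.6362 0.004 ]
```

View pics/w3.png

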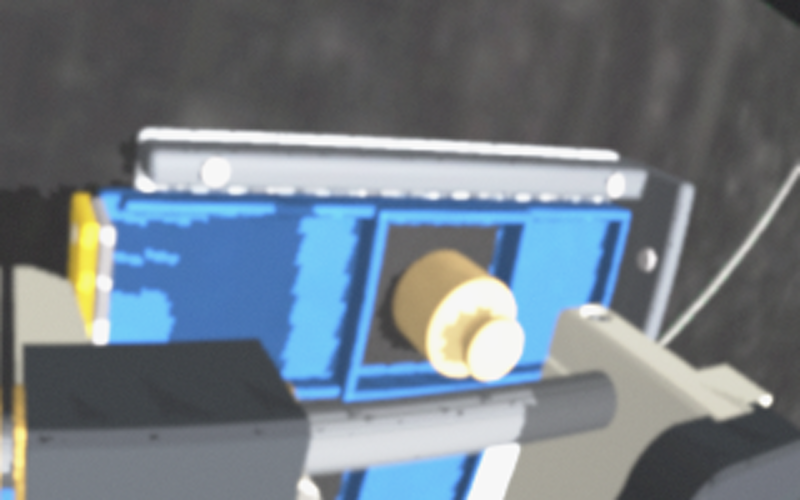

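The push ended on a hard stop: 56 N, with the TCP at x = 0.534. The picture shows the left tray's rear close to the cross bar and the weight still upright. I'll back off and check the furnace clearance before going to the right tray.

Request:
apply_moves(steps=[0,-0.5,0,0,0,0,0,0,-0.5,0,0,0,0,0,0,0,-1,0,0,0,0,0,0,-1,0,0,0,0,0,0,-1,0,0,0,0,0,0,-1,0,0,0,0,0,0,-1,0,0,0,0,0,0,-1,0,0,0,0,0,0,0,0,0,0,0])

```text
t: 8.13
tool_pos: [0.516, 0.0105, 0.2052]
orientation: [1.977, 2.43, 0.011]
force: [1.7, 0.2, 1.1]
opening: 0.0004
gripper_force: 0.0
```

```bash
python3 - <<'E'
from h import *
s=robot.read_state();print(s["t"],s["tool_pos"],s["force"])
for cam in("scene","side"):
    im=eyes.read_camera(cam);cv2.imwrite(f"pics/{cam}1.png",im[:,:,::-1])
    for n,z in dict(lip_left=.036,lip_right=.036,pocket_left=.014,pocket_right=.014,rack=0).items():
        for r in eyes.place_of(cam,n)[:1]: print(cam,n,round(r["conf"],2),np.round(r["xy"]),onz(cam,r["xy"],z)[:2].round(4))
a=cv2.imread("pics/scene0.png")[90:240,340:440];b=cv2.imread("pics/side0.png")[60:210,310:410]
cv2.imwrite("pics/f.png",np.hstack([cv2.resize(i,(400,600),interpolation=cv2.INTER_CUBIC) for i in(a,b)]))
E
```

```text
8.1333 [0.51599505 0.01045524 0.20521677] [1.69085285 0.24570402 1.09029552]
scene lip_left 0.89 [302. 191.] [0.5482 0.0057]
scene lip_right 0.7 [350. 335.] [ 0.4622 -0.372 ]
scene pocket_right 0.59 [336. 196.] [ 0.6264 -0.0329]
side lip_right 0.86 [296. 201.] [ 0.5276 -0.0494]
side pocket_left 0.79 [326. 182.] [0.6535 0.0497]
side pocket_right 0.76 [329. 196.] [ 0.6254 -0.0266]
side rack 0.95 [330. 193.] [0.6465 0.0144]
```

View pics/f.png

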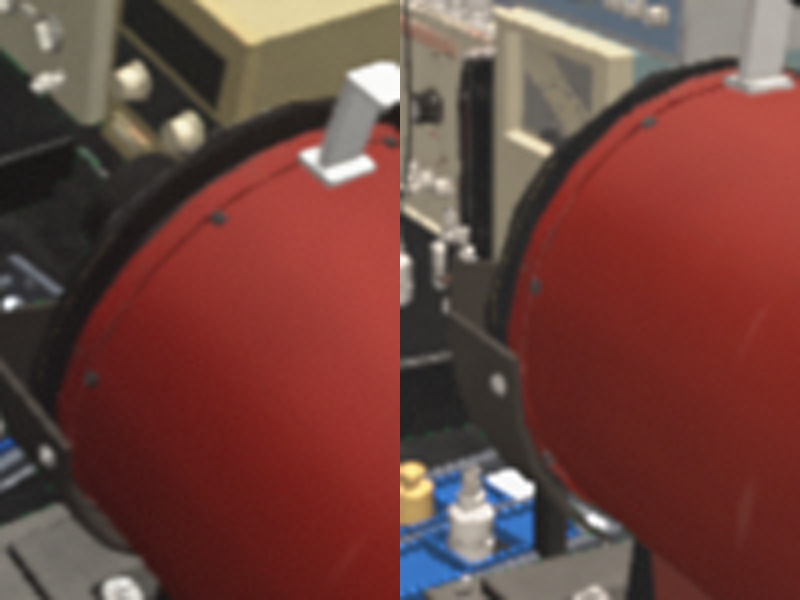

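```bash
python3 - <<'E'
from h import *
def tri(a,b):
    (o1,d1),(o2,d2)=ray("scene",(340+a[0]/4,90+a[1]/4)),ray("side",(310+(b[0]-400)/4,60+b[1]/4))
    s=np.linalg.lstsq(np.c_[d1,-d2],o2-o1,rcond=None)[0]
    p,q=o1+d1*s[0],o2+d2*s[1]; return ((p+q)/2).round(3),np.linalg.norm(p-q).round(3)
for n,a,b in [("bolt",(45,455),(498,383)),("scr1",(90,377),(533,286)),("scr2",(218,217),(648,122)),("handle",(335,170),(760,80))]: print(n,tri(a,b))
E
```

```text
bolt (array([ 0.539, -0.224,  0.212]), np.float64(0.004))
scr1 (array([ 0.555, -0.229,  0.258]), np.float64(0.005))
scr2 (array([ 0.61 , -0.23 ,  0.325]), np.float64(0.004))
handle (array([ 0.659, -0.242,  0.34 ]), np.float64(0.002))
```

Request:
apply_moves(steps=[-0.72,0.5,0,0,0,0,0,-0.72,0.5,0,0,0,0,0,-0.73,0.5,0,0,0,0,0,0,0,0.9,0,0,0,0,0,0,0.9,0,0,0,0,0,0,0.9,0,0,0,0,0,0,0.9,0,0,0,0,0,0,0.9,0,0,0,0,0,0,0,0,0,0,0,0,0,0,0,0,0,0])

```text
t: 9.57
tool_pos: [0.5677, -0.0439, 0.0611]
orientation: [-1.981, -2.434, 0.003]
force: [0.4, -0.3, 1.1]
opening: 0.0008
gripper_force: 0.0
```

```bash
python3 - <<'E'
from h import *
s=robot.read_state();print(s["t"],s["tool_pos"],s["force"])
v=[]
for cam,(r,c) in dict(scene=(130,250),side=(130,240)).items():
    v.append(cv2.resize(eyes.read_camera(cam)[r:r+100,c:c+120,::-1],(400,400),interpolation=cv2.INTER_CUBIC)); print(cam,proj(cam,s["tool_pos"]))
cv2.imwrite("pics/g.png",np.hstack(v))
E
```

```text
9.5667 [ 0.56767641 -0.04385563  0.06113142] [ 0.44718081 -0.29171442  1.11626831]
scene [317.90025411 193.91274151]
side [310.35250374 186.60346201]
```

View pics/g.png

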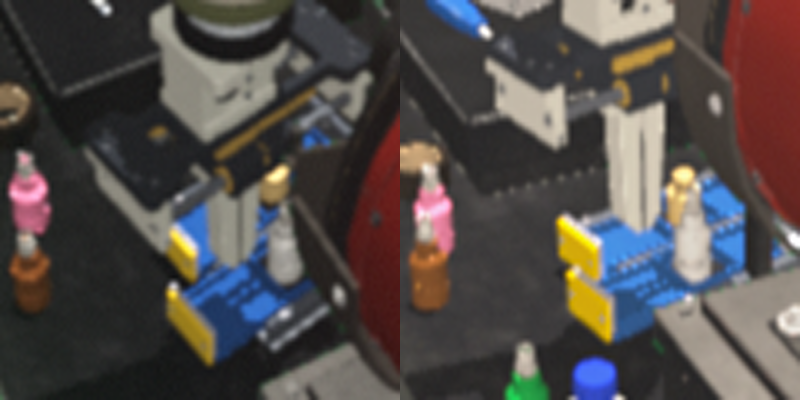

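The fingers hang over the right well, clear of both the lip and the sensor. The left tray is home. I'll lower and draw gently.

Request:
apply_moves(steps=[0,0,0.45,0,0,0,0,0,0,0.45,0,0,0,0,0,0,0.45,0,0,0,0,0,0,0,0,0,0,0,0,0,0,0,0,0,0,0,-0.07,0,0,0,0,0,0,-0.1,0,0,0,0,0,0,-0.1,0,0,0,0,0,0,-0.1,0,0,0,0,0])

```text
t: 10.42
tool_pos: [0.5586, -0.0466, 0.0227]
orientation: [1.982, 2.436, 0.001]
force: [0.2, -0.5, -0.2]
opening: 0.0006
gripper_force: 0.0
```

Request:
apply_moves(steps=[0,-0.1,0,0,0,0,0,0,-0.1,0,0,0,0,0,0,-0.1,0,0,0,0,0,0,-0.1,0,0,0,0,0,0,-0.1,0,0,0,0,0,0,-0.1,0,0,0,0,0])

```text
t: 10.92
tool_pos: [0.5409, -0.05, 0.0224]
orientation: [1.983, 2.436, 0.001]
force: [1.5, 1.7, 0.9]
opening: 0.0002
gripper_force: 0.9
```

Request:
apply_moves(steps=[0,-0.1,0,0,0,0,0,0,-0.1,0,0,0,0,0,0,-0.1,0,0,0,0,0,0,-0.1,0,0,0,0,0,0,-0.1,0,0,0,0,0,0,-0.1,0,0,0,0,0,0,-0.1,0,0,0,0,0])

```text
t: 11.5
tool_pos: [0.52, -0.0544, 0.0221]
orientation: [1.983, 2.437, -0.0]
force: [1.5, 1.8, 1.5]
opening: 0.0002
gripper_force: 0.9
```

Request:
apply_moves(steps=[0,-0.07,0,0,0,0,0,0,-0.07,0,0,0,0,0,0,-0.07,0,0,0,0,0])

```text
t: 11.75
tool_pos: [0.5139, -0.0556, 0.0221]
orientation: [-1.983, -2.437, -0.0]
force: [2.1, 1.2, 0.3]
opening: 0.0004
gripper_force: 0.9
```

Request:
apply_moves(steps=[0,-0.07,0,0,0,0,0,0,-0.07,0,0,0,0,0])

```text
t: 11.92
tool_pos: [0.5098, -0.0565, 0.0221]
orientation: [-1.983, -2.437, 0.0]
force: [1.3, 2.5, 0.2]
opening: 0.0005
gripper_force: 0.9
```

Request:
apply_moves(steps=[0,-0.05,0,0,0,0,0,0,-0.05,0,0,0,0,0])

```text
t: 12.08
tool_pos: [0.5069, -0.0571, 0.0221]
orientation: [-1.983, -2.437, 0.0]
force: [1.5, 2.1, -0.1]
opening: 0.0007
gripper_force: 0.8
```

Request:
apply_moves(steps=[0,-0.05,0,0,0,0,0,0,-0.05,0,0,0,0,0])

```text
t: 12.25
tool_pos: [0.504, -0.0577, 0.0221]
orientation: [-1.983, -2.437, 0.0]
force: [1.5, 0.9, 0.2]
opening: 0.0002
gripper_force: 0.8
```

Request:
apply_moves(steps=[0,-0.05,0,0,0,0,0,0,-0.05,0,0,0,0,0])

```text
t: 12.42
tool_pos: [0.5035, -0.058, 0.0226]
orientation: [1.981, 2.433, 0.006]
force: [17.2, 5.1, -11.7]
opening: 0.0005
gripper_force: 8.4
```

Request:
apply_moves(steps=[0,0.2,0,0,0,0,0,0,0.15,0,0,0,0,0,0,0,0,0,0,0,0,0,0,-0.5,0,0,0,0,0,0,-0.8,0,0,0,0,0,0,-1,0,0,0,0,0,0,-1,0,0,0,0,0,0,-1,0,0,0,0,0,0,-1,0,0,0,0,0,0,-1,0,0,0,0,0,0,0,0,0,0,0])

```text
t: 13.33
tool_pos: [0.5144, -0.057, 0.2183]
orientation: [1.978, 2.43, 0.006]
force: [0.5, 0.1, 0.8]
opening: 0.0005
gripper_force: 0.0
```

Request:
apply_moves(steps=[0.9,-0.9,0,0,0,0,0,0.9,-0.9,0,0,0,0,0,0.9,-0.9,0,0,0,0,0,0.9,0,0,0,0,0,0,0.9,0,0,0,0,0,0,0,0,0,0,0,0,0,0,0,0,0,0,0,0])

```text
t: 13.92
tool_pos: [0.4042, 0.0602, 0.2108]
orientation: [-1.98, -2.439, 0.001]
force: [0.2, -0.1, 0.0]
opening: 0.0002
gripper_force: 0.0
```

```bash
python3 - <<'E'
from h import *
s=robot.read_state();print(s["t"],s["tool_pos"],s["force"])
v=[]
for cam,(r,c) in dict(scene=(130,250),side=(130,240)).items():
    v.append(cv2.resize(eyes.read_camera(cam)[r:r+100,c:c+100,::-1],(400,400),interpolation=cv2.INTER_CUBIC))
cv2.imwrite("pics/i.png",np.hstack(v))
E
```

```text
13.9167 [0.40424746 0.06024746 0.21081573] [ 0.16989168 -0.07935511  0.00985797]
```

View pics/i.png

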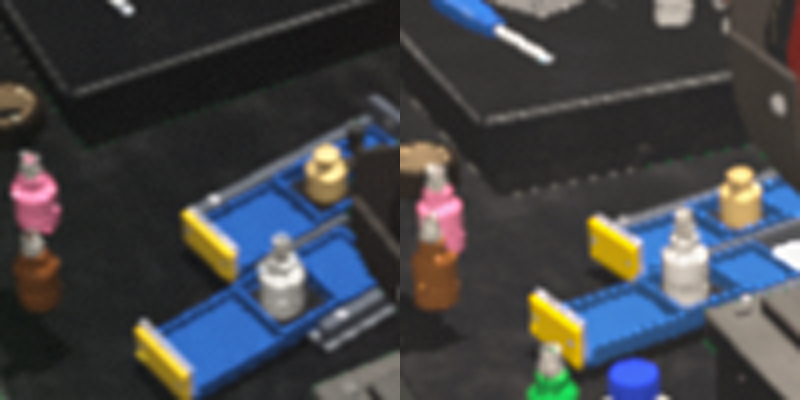

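The weight's tray is in, the sensor's tray is out, and both pieces are upright. I'll check the lip offset numerically; it should be about 80 mm.

```bash
python3 - <<'E'
from h import *
for c,o,L,R in[("scene",(250,130),[(183,210),(236,252)],[(136,325),(190,372)]),("side",(240,130),[(188,217),(239,252)],[(130,292),(183,327)])]:
    g=lambda P:np.mean([onz(c,(o[0]+u/4,o[1]+v/4),.034)[:2] for u,v in P],0)
    l,r=g(L),g(R);print(c,l.round(4),r.round(4),((l-r)@np.array([[.979,-.205],[.205,.979]])).round(4))
E
```

```text
scene [0.5555 0.0174] [ 0.4882 -0.0575] [0.0813 0.0595]
side [0.5483 0.0149] [ 0.4835 -0.057 ] [0.0783 0.0571]
```

The offset comes out at 81 mm in one view and 78 mm in the other, against 80 mm expected, so I'm handing in.

```bash
python3 -c "
from plant import robot
print(robot.close_job())"
```

```text
the job is handed in; nothing more can be done
None
```

I pushed the weight's tray (left) home to its rear stop and drew the sensor's tray (right) out to its front stop; sensor and weight are both upright, and the job is handed in, though no verdict was returned.

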